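Unclip the slow cooker and hold its lid level above the crock

TASK

Check on supper in the slow cooker: with the lid still seated, fold both side clips out and down onto the side handles. Then take the glass lid by its knob, lift it straight up about 8 cm, level all the way so that nothing drips outside the crock, and finish while holding it there, still and level above the middle of the crock; do not put it down or let go. Leave the spice caddy, measuring cup, salt cellar and basting brush where they are.

Things in the scene. Friction and masses are not known exactly. Their poses are not given: they have to be found in the camera images.
- cooker: Round slow cooker, dark red shell 240 mm across, dark crock; treat as fixed. Origin: centre of its underside. z up; dial on its -x side, handles and clips on its +y and -y sides. Crock rim (lid's seat) 150 mm above the origin. Black side handles: 95 mm wide, reach 166 mm from the axis, tops 89 mm up. Clip hinges 118 mm from the axis, 112 mm up.
- lid: Glass lid with steel rim, 224 mm across, about 0.5 kg, loose; a 190 mm flange 7 mm deep drops into the crock's 200 mm mouth, so it may sit up to 5 mm off-centre. Origin: centre of the seating plane under the rim (150 mm above the cooker's origin when seated); z up. Rim 6 mm thick; the dome rises from 6 mm at radius 100 mm to 26 mm near the middle.
- lid_knob (a point): Middle of the head of the lid's round black knob, 48 mm above the lid's origin on its axis. The head is 40 mm across and 24 mm high (36 to 60 mm above the lid's origin), on a 22 mm stem; the glass below it is 22 mm under this point.
- clip_left (a joint): Angle of the grey hold-down clip on the cooker's +y side: 0 = closed, upright, its hook over the lid's rim; 1.5 rad = its stop, folded out and down flat over the handle. Pivot at point clip_left_hinge, axis along the cooker's x. It is a stiff friction hinge and stays where it is left (about 0.1 N m: 1 to 2 N at the tab).
- clip_right (a joint): The same for the clip on the cooker's -y side.
- clip_left_tab (a point): Middle of the left clip's thumb tab; closed, 134 mm from the cooker's axis, 185 mm above the counter. Tab: plate 46 mm wide (along the cooker's x), 4 mm thick, leaning out 0.25 rad, top edge 196 mm up, 87 mm from the pivot. Under it a hook reaches in over the lid to 106 mm from the axis, 159 to 164 mm up. A finger put down behind the tab, above the hook, can push it out, then press it down.
- clip_right_tab (a point): The same point of the right clip, on the cooker's -y side.
- clip_left_hinge (a point): Pivot of the left clip, 118 mm from the cooker's axis towards its +y, 112 mm above the counter; axes as the cooker's.
- clip_right_hinge (a point): Pivot of the right clip, 118 mm from the cooker's axis towards its -y, 112 mm above the counter; axes as the cooker's.
- caddy: White plastic spice caddy with a clear flip-top, 110 x 240 mm, 79 mm high, four black-capped jars inside; loose bystander. Origin: centre of its underside; its long side lies along its y.
- measuring_cup: Glass measuring cup, 100 mm across the rim, 105 mm high, handle reaching 88 mm towards its +x; loose bystander. Origin: centre of its underside.
- salt_cellar: White ceramic salt cellar with a wooden lid, 80 mm across, 68 mm high; loose bystander. Origin: centre of its underside.
- basting_brush: Orange silicone basting brush lying flat, 245 mm long along its x (bristles at +x), 40 mm wide, 16 mm high; loose bystander. Origin: on the counter under its middle.
Mind the look-alikes: they are no part of the job. Of the things shaped like the lid, the glass one is meant.

How it is judged:
By the outcome, as a careful person would: the job done as asked, in the order asked, and still so for the second after the job is handed in, while the arm keeps its last pose, push and grip.
It also fails if it takes over 67 s, if anything falls off the work surface, if the arm or the gripper's body presses on something with over 40 N, if the wrist force passes 120 N, or if a joint passes its speed limit or range.

ROBOT

A 6-joint arm with a two-finger parallel gripper is mounted at the origin on the work surface. World frame = base frame: x ahead of the robot, y to its left, z up, the work surface at z = 0. Lengths are in m, angles in rad, forces in N, time in s.
With the tool pointing down it reaches from about 0.275 to 0.75 m from the base axis. Payload 10.2 kg.
Tool frame: the origin (TCP) lies on the centre line of the jaws, within the pads' length; the fingertips stand 22 mm ahead of it and the grasp point (between the pads) lies 3 mm ahead of it; z points along the fingers, y is the direction in which the jaws open and shut (so a half turn about z gives the same grasp; the last joint's range is limited). The gripper opens to 85 mm and grips with 20 to 120 N. Pads are 22 mm wide; open, the fingers measure 114 mm over their backs; the gripper's body (76 mm by 85 mm) begins 54 mm behind the grasp point. The pads swing forward as they close: fully open they stand 13 mm farther back than shut.
Start: joints at [1.078, 0.313, 1.498, -0, 1.331, -0.223], TCP at [0.14, 0.506, 0.253] pointing down, gripper open.
Joint ranges: [-2.94, 2.94], [-0.97, 2.17], [0.19, 2.56], [-1.23, 4.37], [0.02, 3.11], [-2.88, 2.88]. Speed limits (rad/s): [2.39, 2.39, 3.01, 3.14, 3.14, 3.14].

INTERFACE

Orientations are given as a unit quaternion [x, y, z, w].
In Python, from workcell import env gives the robot as it stands.
- The arm moves only by the tool play_rows, never from a script. Its argument "increments" is a list of rows, each a list of 3 entries, a list of its own where there are three numbers: the opening, from -1 (shut) to 1 (fully open), then the shift along the tool's x, y, z in cm, then the turn, a rotation vector about the tool's x, y, z in rad. In form: [[claw, [x, y, z], [ax, ay, az]], ...]. A call has 1 to 20 rows; each row is the pose to reach, as a shift and turn from the pose commanded when the call began, along the tool's axes at that moment; what a row does not reach only later rows make up. A row lasts 1/12 s, in which the tool goes at most 41.7 mm and 7.16 degrees, less where a joint would pass 70% of its speed; a pose out of reach is approached as far as the arm can. A call with a gripper value outside its range is refused whole. The fingers move at their own pace and stop on an object; the grip force is fixed at half the most. Time passes only in rows, so rows that repeat a pose let the fingers close. It gives the time, the measured TCP pose, the force and the opening at its end, in the units of the state.
- env.state(): the state, without advancing time (a new reading comes with each control period).
- env.capture(name): name is "side" or "top" or "wrist"; returns (picture, depth): 420x560x3 uint8, blue, green, red; 420x560 float32, m along the optical axis (not along the pixel's ray), 0 where there is no reading.
- env.calibration(name): a dict with "fov_y" (degrees; the focal length in pixels is half the picture's height over the tangent of half this angle, whatever the lens; pixels are square), "cx", "cy" (the principal point, pixels), "T" (4x4, takes a point from camera to world coordinates). Camera axes: x right, y up, looking along -z (the intrinsics and any distortion apply to the point x, -y, -z); pixel columns grow to the right and rows downward; lengths in m; the calibration is good to about 2 mm. A picture is of the moment at which its call begins: read the wrist's pose just before it. calibration takes no time and is no camera call; for the wrist camera it gives the pose at the moment of the call.
- env.job_done(): hands the job in, once; it reports no verdict.
Trained networks look in the newest picture that a camera, given by its name, has taken for a name from the list of things; names that differ only in an ending like _2 or _b are one class to them, and where a whole thing is asked for, a point or a joint stands for the part that bears it (a point fixed in the world has none). Each returns a list of dicts, best first, with "conf" (0 to 1); they miss things now and then, are a little off and sometimes report something else, mostly with a low value. They report only what shows in the picture. A call takes as long as a camera call. They do not tell look-alikes from the thing itself.
- env.search_frame(camera, thing): "at" ([x, y, z] in m, in the coordinates of the camera as it stood for that picture, good to about 4 mm: the middle of the surface that is visible of it).
- env.cut_out(camera, thing): "region" (420x560 bool, what is visible of it).
- env.spot_point(camera, thing): "at" ([x, y, z] in m, in the coordinates of the camera as it stood for that picture, good to about 4 mm: a listed point, or the origin of a listed thing).
The state is a dict: "t": time; "joint_pos": joint angles; "joint_velocities": joint speeds; "joint_efforts": joint torques, N m; "position": TCP position; "ee_rot": TCP orientation; "contact_force": force on the tool from outside, world axes, zero at the start; "moment": the same for the moment, N m; "grip_width": finger opening in m.
Only numpy, scipy, OpenCV 4.12 (cv2) and the standard library are available. Lean on these libraries where they do the work, as an engineer would, in place of code of your own. Each camera call takes 0.05 s, during which the arm holds its last target.

## Working session

There is one attempt and no reset: what is moved stays moved. The work goes in short steps, Python scripts to look and compute and a tool call to move; the robot and the scene stay as the last step left them, time stands still between calls to the robot, and variables do not carry over. Pictures are saved under pics/ and viewed, and the job is handed in when it is done.

Besides the shell and the picture viewer there is one more tool, called after ">>>" as a command line: name --argument value ..., lists and objects as JSON in quotes. play_rows: Moves the arm, as the interface text tells. Its arguments: {"type":"object","properties":{"increments":{"type":"array"}},"required":["increments"]}

```bash
ls; mkdir -p pics
cat > h.py <<'E'
import numpy as np, cv2
from workcell import env
from scipy.spatial.transform import Rotation as R
def w(cam,p,T=None):
    T=np.array(env.calibration(cam)["T"]) if T is None else T
    return (T@np.r_[p,1])[:3]
def cloud(cam,depth,T=None):
    c=env.calibration(cam); T=np.array(c["T"]) if T is None else T
    h,wd=depth.shape; f=h/2/np.tan(np.radians(c["fov_y"])/2)
    v,u=np.mgrid[:h,:wd]
    P=np.stack([(u-c["cx"])/f*depth,-(v-c["cy"])/f*depth,-depth,np.ones_like(depth)],-1)
    return (P@T.T)[...,:3]
E
python3 - <<'E'
from h import *
for c in ["side","top"]:
    im,d=env.capture(c); cv2.imwrite(f"pics/{c}0.png",im)
    cal=env.calibration(c); print(c,{k:(np.round(v,3) if k=="T" else v) for k,v in cal.items()})
    for t in ["cooker","lid","lid_knob","clip_left_tab","clip_right_tab","clip_left_hinge","clip_right_hinge"]:
        print(t,[(round(x["conf"],2),np.round(w(c,x["at"]),3)) for x in env.spot_point(c,t)][:4])
print(env.state())
E
```

```text
pics
side {'fov_y': 43.728456891419846, 'cx': 281.53144723024775, 'cy': 200.74712750980035, 'T': array([[-0.991,  0.068, -0.113,  0.341],
       [-0.132, -0.535,  0.834,  1.339],
       [-0.004,  0.842,  0.54 ,  0.975],
       [ 0.   ,  0.   ,  0.   ,  1.   ]])}
cooker [(0.6, array([ 0.542,  0.069, -0.007]))]
lid [(0.9, array([ 0.633, -0.258,  0.003])), (0.73, array([0.318, 0.486, 0.008])), (0.68, array([0.546, 0.067, 0.148]))]
lid_knob [(0.97, array([0.315, 0.489, 0.053])), (0.71, array([ 0.632, -0.254,  0.053])), (0.7, array([0.542, 0.067, 0.194]))]
clip_left_tab [(0.94, array([0.532, 0.2  , 0.186]))]
clip_right_tab [(0.53, array([ 0.552, -0.07 ,  0.177]))]
clip_left_hinge [(0.8, array([0.534, 0.179, 0.11 ]))]
clip_right_hinge [(0.78, array([ 0.549, -0.048,  0.107])), (0.47, array([ 0.287, -0.267, -0.001]))]
top {'fov_y': 42.33519184627213, 'cx': 276.79309555590254, 'cy': 209.02659668626958, 'T': array([[-0.017,  0.991, -0.133,  0.34 ],
       [-1.   , -0.015,  0.016,  0.049],
       [ 0.014,  0.133,  0.991,  1.56 ],
       [ 0.   ,  0.   ,  0.   ,  1.   ]])}
cooker []
lid [(0.76, 
[... 605 characters left out ...]
  0.11 ]))]
{'t': 0.8, 'joint_pos': array([ 1.07761296e+00,  3.12868355e-01,  1.49770616e+00, -2.63000040e-05,
        1.33096789e+00, -2.23409946e-01]), 'joint_velocities': array([ 0.00049968, -0.0001388 ,  0.00024238, -0.00036892, -0.0021657 ,
        0.00076764]), 'joint_efforts': array([-2.92497916e-04, -4.12153673e+01, -2.59885544e+01, -2.47496046e-04,
        6.08983028e-04, -3.19833120e-06]), 'position': array([0.13994599, 0.50601258, 0.25330806]), 'ee_rot': array([1.34474958e-01, 9.90916992e-01, 1.90498322e-05, 2.07732954e-05]), 'contact_force': array([-0.61367979, -0.11647705, -0.21144582]), 'moment': array([ 0.02677078,  0.05182214, -0.00067975]), 'grip_width': 0.08562162200292882}
```

View pics/side0.png

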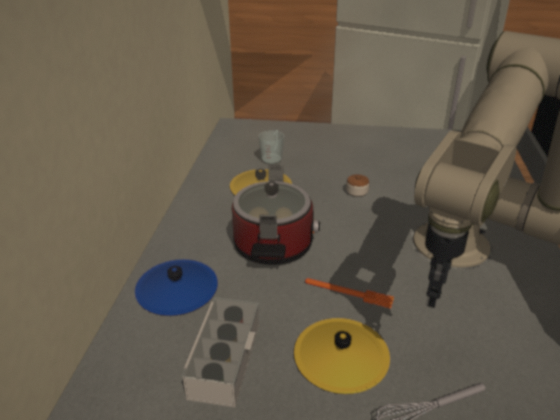

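View pics/top0.png

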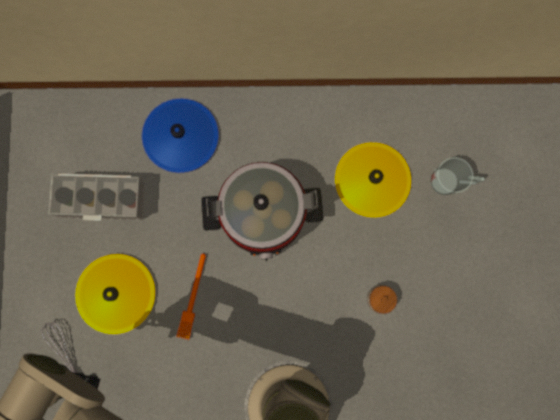

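Run:
```python
import cv2
a=cv2.imread("pics/top0.png"); b=cv2.imread("pics/side0.png")
print(a.shape)
```

```text
(420, 560, 3)
```

Run:
```python
from h import *
ims=[]
P={}
for c,(u0,v0) in dict(top=(195,145),side=(205,155)).items():
    im,d=env.capture(c); W=cloud(c,d); P[c]=W
    ims.append(cv2.resize(im[v0:v0+115,u0:u0+133],None,fx=3,fy=3.0,interpolation=cv2.INTER_CUBIC))
    m=np.linalg.norm(W[...,:2]-[.541,.067],axis=-1)
    k=(m<.03)&(W[...,2]>.19)&(d>0); print(c,"knob top",k.sum(),np.round(np.median(W[k],0),4),np.round(W[k].max(0),4),np.round(W[k].min(0),4))
    for s in (1,-1):
        k=(abs(W[...,1]-.067-s*.137)<.02)&(abs(W[...,0]-.541)<.05)&(W[...,2]>.17)&(d>0)
        print("tab",s,k.sum(),np.round(W[k].mean(0),4),np.round(W[k].max(0),4),np.round(W[k].min(0),4))
    k=(m>.1)&(m<.112)&(W[...,2]>.145)&(W[...,2]<.162)&(d>0)
    A=W[k]; x=np.linalg.lstsq(np.c_[2*A[:,:2],np.ones(len(A))],(A[:,:2]**2).sum(1),rcond=None)[0]; print("rim",k.sum(),np.round(x[:2],4),np.round(A.mean(0),4))
    for t in ["caddy","measuring_cup","salt_cellar","basting_brush"]:
        print(t,[(round(x["conf"],2),np.round(w(c,x["at"]),3)) for x in env.spot_point(c,t)][:2])
cv2.imwrite("pics/crop1.png",np.hstack(ims))
```

```text
top knob top 205 [0.5399 0.069  0.2081] [0.5613 0.0873 0.2177] [0.5208 0.049  0.1934]
tab 1 96 [0.5302 0.2012 0.1869] [0.5529 0.2069 0.2013] [0.5081 0.1956 0.1702]
tab -1 91 [ 0.5482 -0.0697  0.1865] [ 0.5713 -0.0629  0.1999] [ 0.5261 -0.0759  0.1701]
rim 1110 [0.5408 0.0671] [0.537  0.0669 0.1546]
caddy [(0.94, array([0.588, 0.529, 0.001]))]
measuring_cup [(0.74, array([ 0.621, -0.468, -0.001])), (0.51, array([0.539, 0.201, 0.187]))]
salt_cellar [(0.84, array([ 0.287, -0.265, -0.002])), (0.57, array([ 0.622, -0.465, -0.003]))]
basting_brush [(0.87, array([ 0.302,  0.267, -0.001]))]
side knob top 142 [0.5414 0.0785 0.205 ] [0.5619 0.0944 0.2114] [0.5221 0.0514 0.1903]
tab 1 118 [0.5314 0.2036 0.1835] [0.5558 0.2115 0.1967] [0.5094 0.1966 0.17  ]
tab -1 113 [ 0.5503 -0.068   0.1826] [ 0.5735 -0.0586  0.1954] [ 0.5292 -0.0781  0.1701]
rim 491 [0.541  0.0678] [0.5358 0.0858 0.1535]
caddy [(0.79, array([ 0.589,  0.527, -0.   ])), (0.41, array([0.541, 0.067, 0.196]))]
measuring_cup [(0.95, array([ 0.622, -0.463, -0.006]))]
salt_cellar [(0.7, array([ 0.286, -0.264, -0.002])), (0.42, array([ 0.622, -0.464, -0.004]))]
basting_brush [(0.74, array([ 0.3  ,  0.261, -0.001]))]
```

View pics/crop1.png

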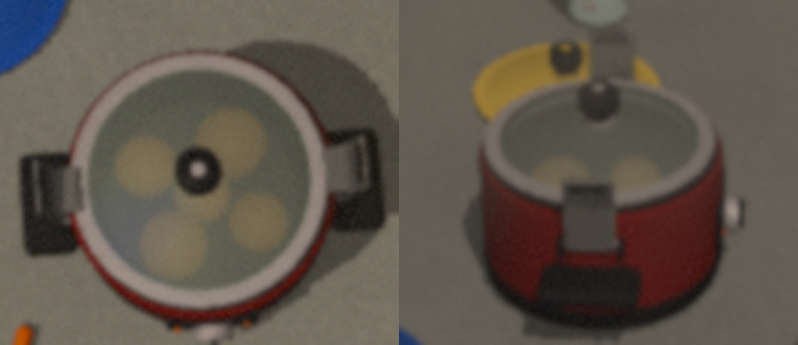

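The thing meant is the glass lid seated on the cooker, at top px (261,202) and side px (271,190). The look-alikes are opaque: blue at top (180,133), yellow at (374,178) and yellow at (115,293). The crop confirms clear glass with the food visible through it and both grey clips closed. Next I plan the approach to the left clip.

```bash
cat >> h.py <<'E'
C=np.array([.541,.0675]); PSI=.06
UY=np.array([-np.sin(PSI),np.cos(PSI),0]); UX=np.array([np.cos(PSI),np.sin(PSI),0])
RT=R.from_matrix(np.c_[UX*0+UY,UX,[0,0,-1]])
def tgt(r,z,x=0): return np.r_[C,0]+UY*r+UX*x+[0,0,z]
def inc(p):
    s=env.state(); r0=R.from_quat(s["ee_rot"])
    return np.round(r0.inv().apply(p-s["position"])*100,2), np.round((r0.inv()*RT).as_rotvec(),3)
def cook():
    s=env.state(); d=s["position"]-np.r_[C,0]
    return "r %.4f x %.4f z %.4f"%(d@UY,d@UX,d[2]), np.round((R.from_quat(s["ee_rot"]).inv()*RT).as_rotvec(),3), np.round(s["contact_force"],1), round(s["t"],2)
E
python3 -c "
from h import *
print(inc(tgt(.112,.27)),cook())"
```

```text
(array([-46.72, -20.98,  -1.67]), array([ 0.   , -0.   ,  1.241])) ('r 0.4618 x -0.3741 z 0.2533', array([ 0.   , -0.   ,  1.241]), array([0.5, 0.1, 0.6]), 1.3)
```

>>> play_rows --increments '[[-1,[-11.7,-5.2,-1.7],[0,0,0.31]],[-1,[-11.7,-5.2,-1.7],[0,0,0.31]],[-1,[-11.7,-5.2,-1.7],[0,0,0.31]],[-1,[-23.4,-10.5,-1.7],[0,0,0.62]],[-1,[-23.4,-10.5,-1.7],[0,0,0.62]],[-1,[-23.4,-10.5,-1.7],[0,0,0.62]],[-1,[-35,-15.7,-1.7],[0,0,0.93]],[-1,[-35,-15.7,-1.7],[0,0,0.93]],[-1,[-35,-15.7,-1.7],[0,0,0.93]],[-1,[-46.7,-21,-1.7],[0,0,1.241]],[-1,[-46.7,-21,-1.7],[0,0,1.241]],[-1,[-46.7,-21,-1.7],[0,0,1.241]],[-1,[-46.7,-21,-1.7],[0,0,1.241]],[-1,[-46.7,-21,-1.7],[0,0,1.241]],[-1,[-46.7,-21,-1.7],[0,0,1.241]]]'

```text
t: 2.55
position: [0.5339, 0.1791, 0.27]
ee_rot: [0.686, 0.728, -0.0, -0.0]
contact_force: [-0.1, 0.3, 0.2]
grip_width: 0.0001
```

Run:
```python
from h import *
print(cook(),env.state()["grip_width"], env.state()["joint_pos"])
T=np.array(env.calibration("wrist")["T"])
im,d=env.capture("wrist"); cv2.imwrite("pics/w1.png",im); 
for t in ["clip_left_tab","clip_left_hinge","lid_knob"]:
    print(t,[(round(x["conf"],2),np.round(w("wrist",x["at"],T),3)) for x in env.spot_point("wrist",t)][:2])
W=cloud("wrist",d,T)
k=(d>0)&(d<.5)&(W[...,2]>.166)&(W[...,2]<.2)&(W[...,1]>.18)
q=W[k]-np.r_[C,0]; print(k.sum(), "r",np.percentile(q@UY,[2,50,98]).round(4),"x",np.percentile(q@UX,[2,50,98]).round(4),"z",np.percentile(q[:,2],[2,98]).round(4))
im,d=env.capture("side"); cv2.imwrite("pics/s1.png",cv2.resize(im[100:300,180:460],None,fx=2.8,fy=2.8))
```

```text
('r 0.1118 x -0.0004 z 0.2700', array([-0.001, -0.   , -0.   ]), array([-0.1,  0.3,  0.2]), 2.55) 0.00014205630371373173 [1.15517078e-01 3.87092524e-01 1.35049076e+00 3.43131455e-04
 1.40481106e+00 5.57234044e-02]
clip_left_tab [(0.63, array([0.532, 0.203, 0.186])), (0.27, array([0.301, 0.269, 0.004]))]
clip_left_hinge [(0.69, array([0.534, 0.184, 0.119]))]
lid_knob [(0.78, array([0.546, 0.069, 0.194])), (0.57, array([0.778, 0.308, 0.057]))]
598 r [0.1161 0.1365 0.1391] x [-0.0217  0.0012  0.0209] z [0.1661 0.1985]
```

View pics/w1.png

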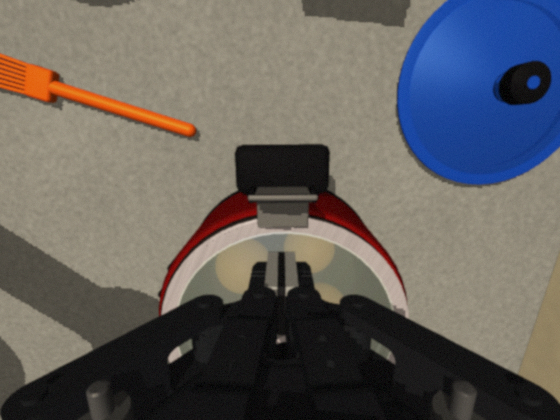

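View pics/s1.png

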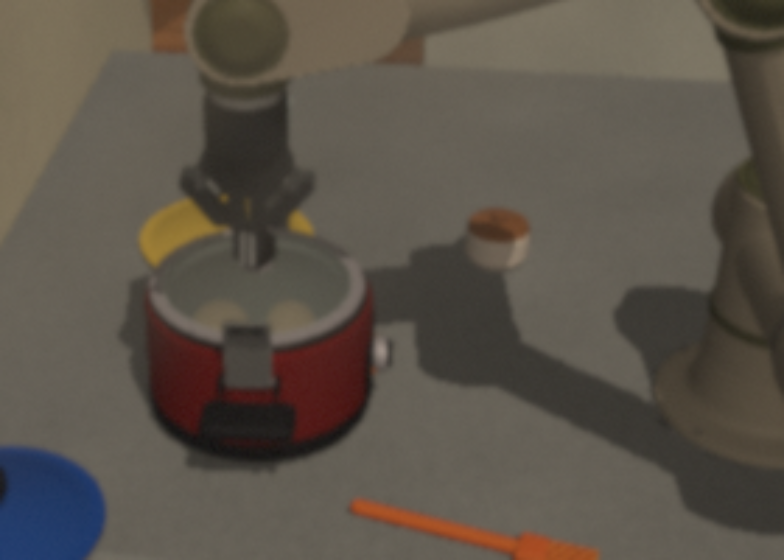

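```bash
cat > path.py <<'E'
import numpy as np
def rot(p,th): c,s=np.cos(th),np.sin(th); return np.array([p[0]*c+p[1]*s,-p[0]*s+p[1]*c])
for th in [0,.15,.3,.45,.6,.75,.9,1.05,1.2,1.32,1.4,1.5]:
    ap=rot((8.6,52),th); a=th+.25; t=np.array([np.sin(a),np.cos(a)])
    s=min(9+16*th/.75,26)
    if a<np.pi/2: c=ap+s*t-[11,0]
    else: c=ap+(s-22+2)*t+[11,0]
    hk=s*np.cos(.25)-22*np.sin(th)
    print(th,"r %.1f tip z %.1f  TCP z %.1f"%(c[0]+118,c[1]+112,c[1]+134),"hookclear %.1f"%hk)
E
python3 path.py
```

```text
0 r 117.8 tip z 172.7  TCP z 194.7 hookclear 8.7
0.15 r 128.0 tip z 173.4  TCP z 195.4 hookclear 8.5
0.3 r 138.6 tip z 172.3  TCP z 194.3 hookclear 8.4
0.45 r 149.3 tip z 169.3  TCP z 191.3 hookclear 8.5
0.6 r 159.8 tip z 164.4  TCP z 186.4 hookclear 8.7
0.75 r 169.8 tip z 157.7  TCP z 179.7 hookclear 9.2
0.9 r 176.8 tip z 148.2  TCP z 170.2 hookclear 8.0
1.05 r 181.4 tip z 137.4  TCP z 159.4 hookclear 6.1
1.2 r 184.4 tip z 126.0  TCP z 148.0 hookclear 4.7
1.32 r 185.5 tip z 116.6  TCP z 138.6 hookclear 3.9
1.4 r 187.7 tip z 111.9  TCP z 133.9 hookclear 3.5
1.5 r 187.4 tip z 106.0  TCP z 128.0 hookclear 3.2
```

>>> play_rows --increments '[[-1,[0,0,2.5],[0,0,0]],[-1,[0,0,4],[0,0,0]],[-1,[0,0,5.5],[0,0,0]],[-1,[0,0,6.5],[0,0,0]],[-1,[0,0,7],[0,0,0]],[-1,[0,0,7.5],[0,0,0]],[-1,[0,0,7.5],[0,0,0]],[-1,[0,0,7.5],[0,0,0]]]'

```text
t: 3.47
position: [0.5342, 0.1793, 0.1958]
ee_rot: [0.686, 0.728, 0.0, 0.0]
contact_force: [0.4, -0.1, 0.6]
grip_width: 0.0002
```

>>> play_rows --increments '[[-1,[0.8,0,0],[0,0,0]],[-1,[1.6,0,0],[0,0,0]],[-1,[2.1,0,0.1],[0,0,0]],[-1,[2.7,0,0.1],[0,0,0]],[-1,[3.2,0,0.2],[0,0,0]],[-1,[3.7,0,0.4],[0,0,0]],[-1,[4.3,0,0.7],[0,0,0]],[-1,[4.8,0,0.9],[0,0,0]],[-1,[5.3,0,1.2],[0,0,0]],[-1,[5.8,0,1.6],[0,0,0]],[-1,[5.8,0,1.6],[0,0,0]],[-1,[5.8,0,1.6],[0,0,0]]]'

```text
t: 4.47
position: [0.5304, 0.2374, 0.179]
ee_rot: [0.685, 0.728, -0.0, -0.0]
contact_force: [-0.3, -0.5, 0.2]
grip_width: -0.0002
```

Run:
```python
from h import *
print(cook())
T=np.array(env.calibration("wrist")["T"])
im,d=env.capture("wrist"); im2,d2=env.capture("side")
cv2.imwrite("pics/s2.png",np.hstack([im[100:300,180:400],im2[130:330,180:400]]).repeat(2,0).repeat(2,1)[:600,:])
```

```text
('r 0.1702 x -0.0004 z 0.1790', array([-0.001, -0.   ,  0.   ]), array([-0.3, -0.5,  0.2]), 4.47)
```

View pics/s2.png

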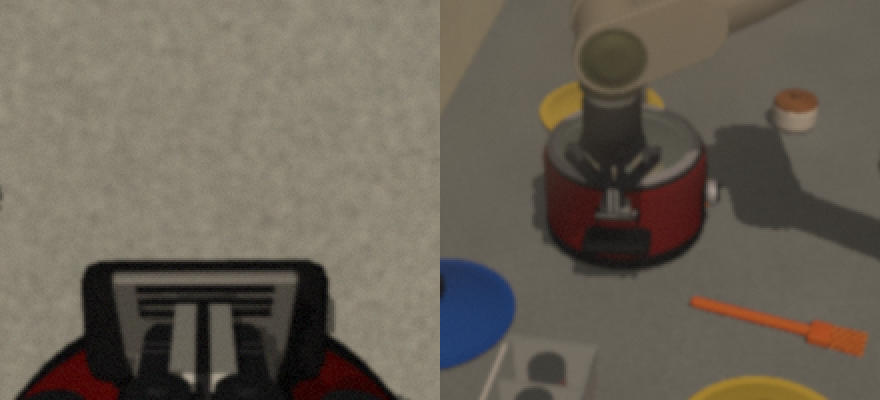

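The wrist crop shows the left clip tilted out about 45 deg, with the fingers on the inside of its tab. I continue down.

>>> play_rows --increments '[[-1,[0.4,0,0.5],[0,0,0]],[-1,[0.7,0,0.9],[0,0,0]],[-1,[0.9,0,1.5],[0,0,0]],[-1,[1.1,0,2.0],[0,0,0]],[-1,[1.3,0,2.6],[0,0,0]],[-1,[1.4,0,3.1],[0,0,0]],[-1,[1.5,0,3.6],[0,0,0]],[-1,[1.6,0,4.0],[0,0,0]],[-1,[1.7,0,4.5],[0,0,0]],[-1,[1.7,0,4.8],[0,0,0]],[-1,[1.7,0,4.8],[0,0,0]],[-1,[1.7,0,4.8],[0,0,0]]]'

```text
t: 5.57
position: [0.5294, 0.254, 0.1311]
ee_rot: [0.686, 0.728, -0.0, -0.0]
contact_force: [-0.6, 0.1, -0.0]
grip_width: -0.0003
```

>>> play_rows --increments '[[-1,[0,0,0.1],[0,0,0]],[-1,[0,0,0.1],[0,0,0]],[-1,[0,0,0.2],[0,0,0]],[-1,[0,0,0.2],[0,0,0]]]'

```text
t: 5.9
position: [0.5296, 0.254, 0.1293]
ee_rot: [0.686, 0.728, 0.0, 0.0]
contact_force: [0.3, -0.2, 0.3]
grip_width: -0.0
```

Run:
```python
from h import *
print(cook())
im,d=env.capture("wrist"); im2,d2=env.capture("side")
cv2.imwrite("pics/s3.png",np.hstack([im[150:350,180:380],im2[150:350,190:390]]).repeat(2,0).repeat(2,1)[:600,:])
```

```text
('r 0.1868 x -0.0002 z 0.1293', array([0., 0., 0.]), array([ 0.3, -0.2,  0.3]), 5.9)
```

View pics/s3.png

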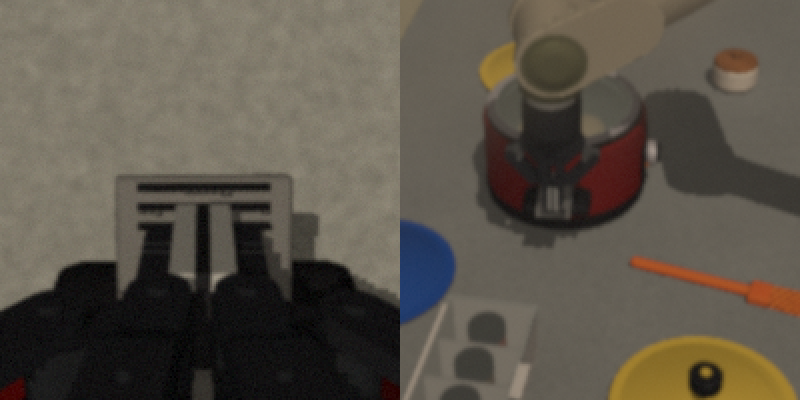

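>>> play_rows --increments '[[-1,[0,0,0.1],[0,0,0]],[-1,[0,0,0.2],[0,0,0]],[-1,[0,0,0.2],[0,0,0]],[-1,[0,0,0.2],[0,0,0]]]'

```text
t: 6.33
position: [0.5296, 0.254, 0.1272]
ee_rot: [0.686, 0.728, 0.0, -0.0]
contact_force: [0.1, -0.1, 0.2]
grip_width: 0.0
```

>>> play_rows --increments '[[-1,[0,0,0.1],[0,0,0]],[-1,[0,0,0.2],[0,0,0]],[-1,[0,0,0.2],[0,0,0]],[-1,[0,0,0.2],[0,0,0]]]'

```text
t: 6.67
position: [0.5298, 0.254, 0.1266]
ee_rot: [0.686, 0.728, 0.0, 0.0]
contact_force: [-2.8, -2.1, 9.8]
grip_width: -0.0001
```

>>> play_rows --increments '[[-1,[0,0,-3],[0,0,0]],[-1,[0,0,-7],[0,0,0]],[-1,[0,0,-11],[0,0,0]],[-1,[0,0,-14],[0,0,0]],[-1,[0,0,-14],[0,0,0]],[-1,[-4,0,-14],[0,0,0]],[-1,[-8,0,-14],[0,0,0]],[-1,[-12,0,-14],[0,0,0]],[-1,[-16,0,-14],[0,0,0]],[-1,[-20,0,-14],[0,0,0]],[-1,[-24,0,-14],[0,0,0]],[-1,[-28,0,-14],[0,0,0]],[-1,[-29.9,0,-14],[0,0,0]],[-1,[-29.9,0,-14],[0,0,0]],[-1,[-29.9,0,-14],[0,0,0]]]'

```text
t: 7.92
position: [0.5474, -0.045, 0.2646]
ee_rot: [0.686, 0.727, -0.0, -0.001]
contact_force: [0.0, 0.2, 0.1]
grip_width: -0.0002
```

Run:
```python
from h import *
print(cook(),env.state()["joint_pos"].round(2))
T=np.array(env.calibration("wrist")["T"])
im2,d2=env.capture("side")
for t in ["clip_left_tab","clip_right_tab","lid"]:
    print(t,[(round(x["conf"],2),np.round(w("side",x["at"]),3)) for x in env.spot_point("side",t)][:3])
cv2.imwrite("pics/s4.png",im2[130:330,180:400].repeat(2,0).repeat(2,1))
```

```text
('r -0.1127 x -0.0004 z 0.2646', array([-0.001, -0.001, -0.002]), array([0. , 0.2, 0.1]), 7.92) [-0.3   0.36  1.4   0.    1.38 -0.35]
clip_left_tab [(0.93, array([0.527, 0.253, 0.1  ]))]
clip_right_tab [(0.51, array([ 0.55 , -0.068,  0.178]))]
lid [(0.75, array([0.542, 0.068, 0.148])), (0.75, array([ 0.632, -0.256,  0.003])), (0.72, array([0.317, 0.486, 0.011]))]
```

View pics/s4.png

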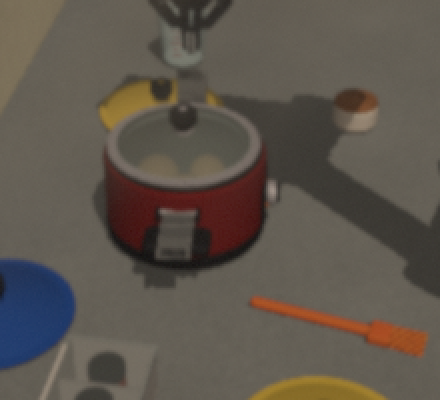

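The left clip now lies flat over its handle, with the tab near crop (178,250) at z 0.10. The right clip comes next.

>>> play_rows --increments '[[-1,[0,0,2.5],[0,0,0]],[-1,[0,0,4],[0,0,0]],[-1,[0,0,5.5],[0,0,0]],[-1,[0,0,6.5],[0,0,0]],[-1,[0,0,6.9],[0,0,0]],[-1,[0,0,6.9],[0,0,0]],[-1,[0,0,6.9],[0,0,0]]]'

```text
t: 8.7
position: [0.5478, -0.0442, 0.197]
ee_rot: [0.685, 0.728, 0.0, 0.0]
contact_force: [-0.7, -0.9, 0.2]
grip_width: 0.0001
```

>>> play_rows --increments '[[-1,[-0.8,0,0],[0,0,0]],[-1,[-1.6,0,0],[0,0,0]],[-1,[-2.1,0,0.1],[0,0,0]],[-1,[-2.7,0,0.1],[0,0,0]],[-1,[-3.2,0,0.2],[0,0,0]],[-1,[-3.7,0,0.4],[0,0,0]],[-1,[-4.3,0,0.7],[0,0,0]],[-1,[-4.8,0,0.9],[0,0,0]],[-1,[-5.3,0,1.2],[0,0,0]],[-1,[-5.8,0,1.6],[0,0,0]],[-1,[-5.8,0,1.6],[0,0,0]],[-1,[-5.8,0,1.6],[0,0,0]]]'

```text
t: 9.7
position: [0.5509, -0.1028, 0.18]
ee_rot: [0.686, 0.728, -0.0, -0.0]
contact_force: [0.3, -0.7, -0.1]
grip_width: 0.0001
```

Run:
```python
from h import *
print(cook())
im,d=env.capture("wrist"); im2,d2=env.capture("side")
cv2.imwrite("pics/s5.png",np.hstack([cv2.resize(im,(400,300)),cv2.resize(im2[80:230,180:380],(400,300))]))
```

```text
('r -0.1706 x -0.0003 z 0.1800', array([-0.,  0., -0.]), array([ 0.3, -0.7, -0.1]), 9.7)
```

View pics/s5.png

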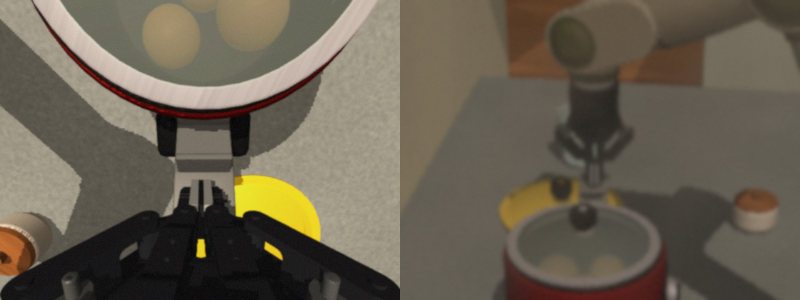

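>>> play_rows --increments '[[-1,[-0.4,0,0.5],[0,0,0]],[-1,[-0.7,0,0.9],[0,0,0]],[-1,[-0.9,0,1.5],[0,0,0]],[-1,[-1.1,0,2.0],[0,0,0]],[-1,[-1.3,0,2.6],[0,0,0]],[-1,[-1.4,0,3.1],[0,0,0]],[-1,[-1.5,0,3.6],[0,0,0]],[-1,[-1.6,0,4.0],[0,0,0]],[-1,[-1.7,0,4.5],[0,0,0]],[-1,[-1.7,0,4.9],[0,0,0]],[-1,[-1.7,0,5.0],[0,0,0]],[-1,[-1.7,0,5.1],[0,0,0]],[-1,[-1.7,0,5.2],[0,0,0]],[-1,[-1.7,0,5.2],[0,0,0]]]'

```text
t: 10.97
position: [0.552, -0.1193, 0.1282]
ee_rot: [0.686, 0.728, -0.0, -0.0]
contact_force: [1.2, 0.4, 0.9]
grip_width: 0.0006
```

>>> play_rows --increments '[[-1,[0,0,0.1],[0,0,0]],[-1,[0,0,0.2],[0,0,0]],[-1,[0,0,0.2],[0,0,0]],[-1,[0,0,0.2],[0,0,0]]]'

```text
t: 11.3
position: [0.5522, -0.1193, 0.1274]
ee_rot: [0.686, 0.728, 0.0, 0.0]
contact_force: [-3.5, 1.5, 9.1]
grip_width: 0.0003
```

>>> play_rows --increments '[[-1,[0,0,-3],[0,0,0]],[-1,[0,0,-7],[0,0,0]],[-1,[0,0,-11],[0,0,0]],[-1,[0,0,-15],[0,0,0]],[-1,[0,0,-16],[0,0,0]],[1,[4,0,-16],[0,0,0]],[1,[8,0,-16],[0,0,0]],[1,[12,0,-16],[0,0,0]],[1,[16,0,-16],[0,0,0]],[1,[18.7,0,-16],[0,0,0]],[1,[18.7,0,-16],[0,0,0]],[1,[18.7,0,-16],[0,0,0]],[1,[18.7,0,-16],[0,0,0]]]'

```text
t: 12.38
position: [0.5409, 0.0668, 0.286]
ee_rot: [0.686, 0.728, -0.0, 0.0]
contact_force: [-0.1, 0.1, 0.0]
grip_width: 0.0853
```

Run:
```python
from h import *
print(cook(),env.state()["joint_pos"].round(2),env.state()["grip_width"])
T=np.array(env.calibration("wrist")["T"])
im,d=env.capture("wrist"); W=cloud("wrist",d,T)
print([(round(x["conf"],2),np.round(w("wrist",x["at"],T),3)) for x in env.spot_point("wrist","lid_knob")][:3])
m=env.cut_out("wrist","lid_knob"); 
k=(np.linalg.norm(W[...,:2]-C,axis=-1)<.028)&(W[...,2]>.204)&(W[...,2]<.216)&(d>0); print(k.sum(),W[k].mean(0).round(4) if k.any() else 0,W[k].min(0),W[k].max(0))
im2,d2=env.capture("side"); im3,d3=env.capture("top")
for c,dd in (("side",d2),("top",d3)):
    for t in ["clip_left_tab","clip_right_tab","lid","lid_knob"]:
        print(c,t,[(round(x["conf"],2),np.round(w(c,x["at"]),3)) for x in env.spot_point(c,t)][:4])
cv2.imwrite("pics/s6.png",np.hstack([cv2.resize(im,(400,300)),cv2.resize(im2[80:230,180:380],(400,300))]))
```

```text
('r -0.0007 x -0.0002 z 0.2860', array([-0.,  0., -0.]), array([-0.1,  0.1,  0. ]), 12.38) [-0.09  0.34  1.38 -0.    1.43 -0.15] 0.08530483526723787
[(0.63, array([0.541, 0.07 , 0.197]))]
2529 [0.5428 0.069  0.2108] [0.52314711 0.04774313 0.20409545] [0.56271424 0.08771302 0.21435895]
side clip_left_tab [(0.81, array([0.527, 0.255, 0.102]))]
side clip_right_tab [(0.51, array([ 0.554, -0.124,  0.099]))]
side lid [(0.72, array([0.544, 0.068, 0.147])), (0.69, array([ 0.63 , -0.257,  0.006])), (0.67, array([0.319, 0.484, 0.01 ])), (0.59, array([0.771, 0.303, 0.009]))]
side lid_knob [(0.96, array([0.314, 0.49 , 0.053])), (0.86, array([ 0.631, -0.253,  0.05 ])), (0.74, array([0.543, 0.068, 0.193])), (0.74, array([0.771, 0.308, 0.055]))]
top clip_left_tab [(0.94, array([0.534, 0.259, 0.1  ]))]
top clip_right_tab [(0.74, array([ 0.546, -0.05 ,  0.107])), (0.65, array([ 0.551, -0.129,  0.1  ]))]
top lid [(0.9, array([0.772, 0.305, 0.007])), (0.77, array([0.313, 0.485, 0.007])), (0.67, array([0.543, 0.066, 0.151])), (0.6, array([ 0.628, -0.257,  0.005]))]
top lid_knob [(0.88, array([ 0.633, -0.253,  0.051])), (0.81, array([0.319, 0.483, 0.053])), (0.7, array([0.304, 0.269, 0.001])), (0.62, array([0.545, 0.067, 0.198]))]
```

View pics/s6.png

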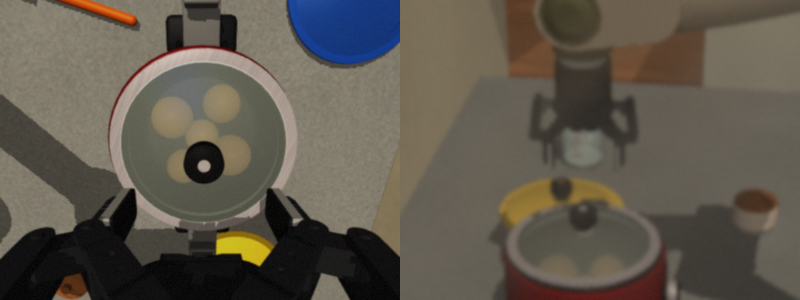

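Both clips read folded, with tabs at z ≈ 0.10. The knob is centred at (0.5425, 0.068), about 1.5 mm from the TCP in each axis. I descend to it and grip.

>>> play_rows --increments '[[1,[0.13,0.17,2],[0,0,0]],[1,[0.13,0.17,4],[0,0,0]],[1,[0.13,0.17,6],[0,0,0]],[1,[0.13,0.17,7.5],[0,0,0]],[1,[0.13,0.17,8.3],[0,0,0]],[1,[0.13,0.17,8.7],[0,0,0]],[1,[0.13,0.17,8.7],[0,0,0]],[1,[0.13,0.17,8.7],[0,0,0]],[0.5,[0.13,0.17,8.7],[0,0,0]],[0.3,[0.13,0.17,8.7],[0,0,0]],[0.15,[0.13,0.17,8.7],[0,0,0]],[0.05,[0.13,0.17,8.7],[0,0,0]],[-0.02,[0.13,0.17,8.7],[0,0,0]],[-0.1,[0.13,0.17,8.7],[0,0,0]],[-1,[0.13,0.17,8.7],[0,0,0]],[-1,[0.13,0.17,8.7],[0,0,0]],[-1,[0.13,0.17,8.7],[0,0,0]],[-1,[0.13,0.17,8.7],[0,0,0]],[-1,[0.13,0.17,8.7],[0,0,0]]]'

```text
t: 14.62
position: [0.543, 0.0687, 0.2001]
ee_rot: [0.686, 0.728, 0.001, 0.001]
contact_force: [1.9, 0.5, 6.2]
grip_width: 0.0379
```

Run:
```python
from h import *
print(cook(),env.state()["grip_width"],env.state()["moment"].round(2))
im,d=env.capture("wrist"); im2,d2=env.capture("side")
cv2.imwrite("pics/s7.png",np.hstack([cv2.resize(im,(400,300)),cv2.resize(im2[130:280,180:380],(400,300))]))
```

```text
('r 0.0011 x 0.0020 z 0.2001', array([0.002, 0.   , 0.   ]), array([1.9, 0.5, 6.2]), 14.62) 0.03794865480859547 [ 0.02 -0.34  0.01]
```

View pics/s7.png

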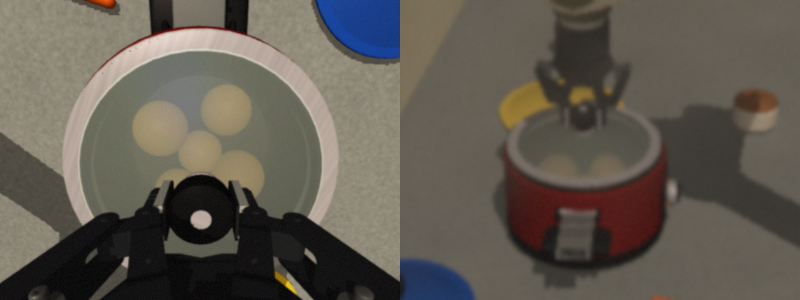

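>>> play_rows --increments '[[-1,[0,0,-0.1],[0,0,0]],[-1,[0,0,-0.3],[0,0,0]],[-1,[0,0,-0.6],[0,0,0]],[-1,[0,0,-0.9],[0,0,0]],[-1,[0,0,-1.2],[0,0,0]],[-1,[0,0,-1.5],[0,0,0]],[-1,[0,0,-1.5],[0,0,0]],[-1,[0,0,-1.5],[0,0,0]]]'

```text
t: 15.38
position: [0.5424, 0.0687, 0.2144]
ee_rot: [0.686, 0.728, 0.0, 0.0]
contact_force: [0.9, -0.1, -4.6]
grip_width: 0.0383
```

```bash
cat > lv.py <<'E'
from h import *
import sys
print(cook(),env.state()["grip_width"],env.state()["moment"].round(2))
zg=env.state()["position"][2]-.2+.156
for c in ("top","side"):
    im,d=env.capture(c); W=cloud(c,d)
    m=np.linalg.norm(W[...,:2]-C,axis=-1)
    k=(m>.102)&(m<.110)&(abs(W[...,2]-zg)<.012)&(d>0); A=W[k]
    p=np.linalg.lstsq(np.c_[A[:,:2]-C,np.ones(len(A))],A[:,2],rcond=None)[0]
    print(c,k.sum(),"tilt",p[:2].round(4),"z",p[2].round(4),"exp",round(zg,4),
     [(round(x["conf"],2),np.round(w(c,x["at"]),3)) for x in env.spot_point(c,"lid") if abs(w(c,x["at"])[1]-.067)<.05])
    if c=="side": cv2.imwrite(f"pics/{sys.argv[1]}.png",cv2.resize(im[80:280,160:420],None,fx=3,fy=3))
E
python3 lv.py s8
```

```text
('r 0.0011 x 0.0015 z 0.2144', array([ 0.,  0., -0.]), array([ 0.9, -0.1, -4.6]), 15.38) 0.038251142933114844 [0.01 0.04 0.  ]
top 371 tilt [-0.0064  0.0006] z 0.1694 exp 0.1704 [(0.62, array([0.543, 0.067, 0.163]))]
side 315 tilt [-0.0013 -0.0004] z 0.1679 exp 0.1704 [(0.55, array([0.541, 0.069, 0.16 ]))]
```

View pics/s8.png

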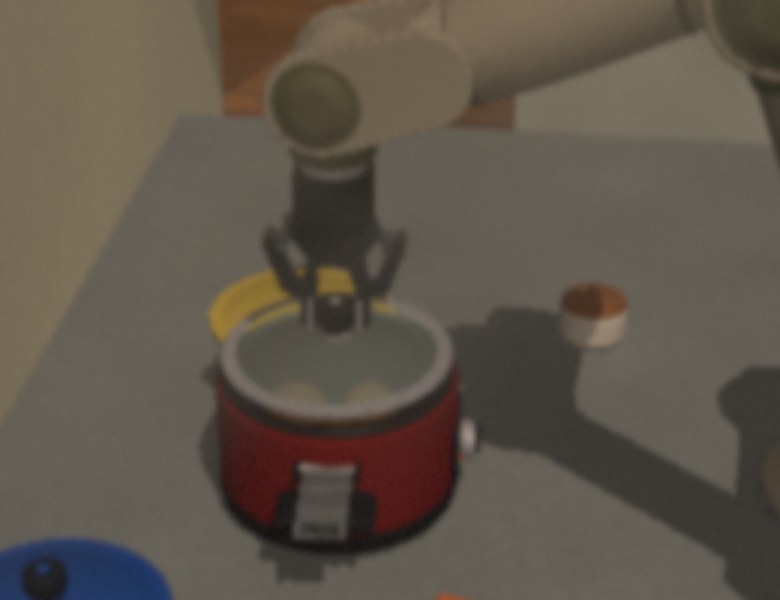

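The lid is off its seat: the sensed weight is 4.6 N, the measured tilt is under 0.4 deg, and the gap shows in the picture. I raise it the rest of the way.

>>> play_rows --increments '[[-1,[0,0,-0.3],[0,0,0]],[-1,[0,0,-0.8],[0,0,0]],[-1,[0,0,-1.4],[0,0,0]],[-1,[0,0,-2],[0,0,0]],[-1,[0,0,-2.6],[0,0,0]],[-1,[0,0,-3.2],[0,0,0]],[-1,[0,0,-3.8],[0,0,0]],[-1,[0,0,-4.4],[0,0,0]],[-1,[0,0,-5],[0,0,0]],[-1,[0,0,-5.5],[0,0,0]],[-1,[0,0,-6],[0,0,0]],[-1,[0,0,-6.3],[0,0,0]],[-1,[0,0,-6.6],[0,0,0]],[-1,[0,0,-6.6],[0,0,0]],[-1,[0,0,-6.6],[0,0,0]],[-1,[0,0,-6.6],[0,0,0]],[-1,[0,0,-6.6],[0,0,0]]]'

```text
t: 17.0
position: [0.5423, 0.0687, 0.28]
ee_rot: [0.686, 0.728, -0.0, -0.0]
contact_force: [-0.7, -1.0, -4.6]
grip_width: 0.0382
```

```bash
python3 lv.py s9
python3 - <<'E'
from h import *
for c in ("side","top"):
    env.capture(c)
    for t in ["clip_left_tab","clip_right_tab","caddy","measuring_cup","salt_cellar","basting_brush"]:
        print(c,t,[(round(x["conf"],2),np.round(w(c,x["at"]),3)) for x in env.spot_point(c,t)][:2])
print(cook(), abs(env.state()["joint_velocities"]).max())
E
```

```text
('r 0.0011 x 0.0014 z 0.2800', array([-0.001, -0.   , -0.   ]), array([-0.7, -1. , -4.6]), 17.0) 0.038187830206362135 [0.04 0.01 0.03]
top 355 tilt [-0.0049  0.0019] z 0.2346 exp 0.236 [(0.85, array([0.541, 0.067, 0.229]))]
side 328 tilt [-0.0016 -0.0015] z 0.234 exp 0.236 [(0.71, array([0.542, 0.071, 0.227]))]
side clip_left_tab [(0.63, array([0.527, 0.257, 0.1  ])), (0.21, array([0.587, 0.53 , 0.   ]))]
side clip_right_tab []
side caddy [(0.71, array([0.532, 0.182, 0.108])), (0.18, array([ 0.62 , -0.467, -0.004]))]
side measuring_cup [(0.42, array([ 0.623, -0.466, -0.004]))]
side salt_cellar [(0.68, array([ 0.286, -0.269, -0.003]))]
side basting_brush [(0.7, array([ 0.3  ,  0.266, -0.002]))]
top clip_left_tab []
top clip_right_tab []
top caddy [(0.83, array([ 0.589,  0.528, -0.002]))]
top measuring_cup [(0.9, array([ 0.624, -0.465, -0.005]))]
top salt_cellar [(0.7, array([ 0.285, -0.265, -0.002])), (0.63, array([0.546, 0.067, 0.232]))]
top basting_brush [(0.88, array([ 0.301,  0.267, -0.   ])), (0.4, array([ 0.543, -0.047,  0.108]))]
('r 0.0012 x 0.0015 z 0.2803', array([-0., -0., -0.]), array([-0.8, -0. , -4.1]), 17.9) 0.0032845422474626455
```

View pics/s9.png

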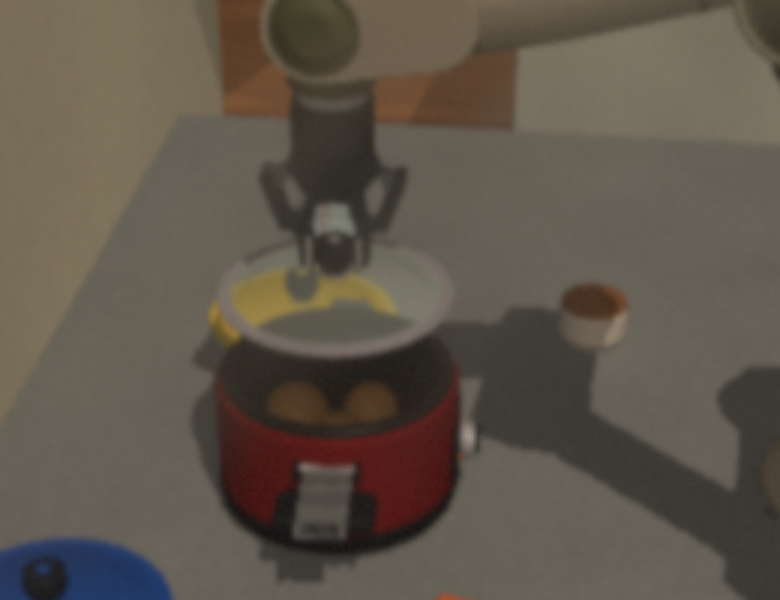

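The picture shows the lid level about 8 cm above the open crock, and the left clip folded at (325,500). The nets missed the right clip this time, so I check it by depth before handing in.

Run:
```python
from h import *
im,d=env.capture("top"); W=cloud("top",d); q=W-np.r_[C,0]; r=q@UY; x=q@UX
for s in (1,-1):
    for a,b in ((.172,.180),(.18,.19),(.19,.2)):
        k=(s*r>a)&(s*r<b)&(abs(x)<.015)&(d>0); print(s,a,k.sum(),np.median(q[k][:,2]).round(4) if k.any() else None)
cv2.imwrite("pics/t9.png",cv2.resize(im[140:260,180:340],None,fx=4,fy=4))
```

```text
1 0.172 32 0.1061
1 0.18 40 0.1038
1 0.19 45 0.102
-1 0.172 34 0.1058
-1 0.18 41 0.1029
-1 0.19 45 0.1001
```

View pics/t9.png

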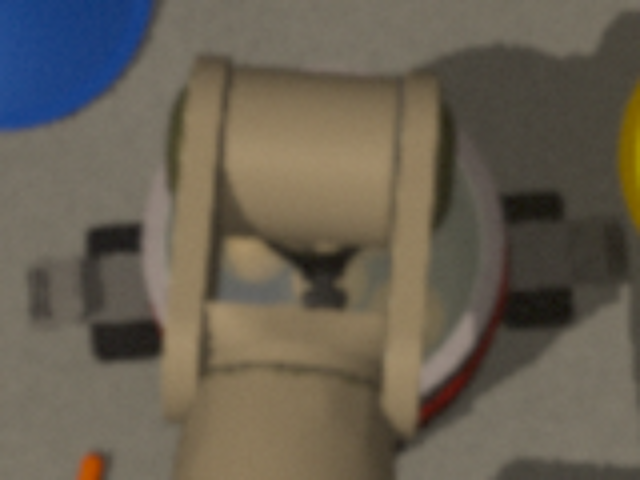

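Both clips lie out flat over their handles, at crop (65,290) and (575,255), with matching depths. I hand in.

```bash
python3 -c "
from h import *
print(env.job_done())"
```

```text
the job is handed in; nothing more can be done
None
```

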